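# Calibrate the bench scale with the test weight and the recessed button

## Robot

A 7-joint arm with a two-finger parallel gripper is mounted at the origin on a cart in front of the work surface, level with it; the furniture and walls round the work are solid. World frame = base frame: x ahead of the robot, y to its left, z up, the work surface at z = 0. Lengths are in m, angles in degrees, forces in N, time in s.
With the tool pointing down it reaches from about 0.425 to 0.875 m from the base axis. Payload 4.7 kg.
Tool frame: the origin (TCP) lies midway between the tips of the shut fingers; the grasp point (between the pads) lies 19 mm behind it; y points along the fingers, x is the direction in which the jaws open and shut, and the axes are right-handed (so a half turn about y gives the same grasp; the last joint's range is limited). The gripper opens to 87 mm and grips with 3 to 60 N. Pads are 19 mm wide; open, the fingers measure 117 mm over their backs; the gripper's body (75 mm by 190 mm) begins 51 mm behind the grasp point.
Start: joints at [-65.713, 18.392, -4.016, 83.108, 1.295, 78.541, -3.26], TCP at [0.259, 0.596, 0.223] pointing down, gripper open.
Joint ranges: [-163.93, 163.93], [-17.29, 119.83], [-79.2, 71.16], [3.27, 140.29], [-89.18, 269.18], [5.43, 117.66], [-154.24, 154.24]. Speed limits (degrees/s): [147.25, 147.25, 180, 180, 180, 180, 180].

## Interface

Orientations are given as [roll, pitch, yaw] about the fixed x, y, z axes, in that order (R = Rz(yaw) Ry(pitch) Rx(roll)).
In Python, from cell import env gives the robot as it stands.
- The arm moves only by the tool carry_out, never from a script. Its argument "targets" is a list of rows, each a list of 2 entries, a list of its own where there are three numbers: the shift along the tool's x, y, z in mm, then the turn, a rotation vector about the tool's x, y, z in degrees. A call has 1 to 12 rows; each row shifts and turns the commanded pose from where the row before left it, along the tool's axes as they then stand; what a row does not reach is not made up. A row lasts 1/10 s, in which the tool goes at most 50 mm and 8.59 degrees, less where a joint would pass 70% of its speed; a pose out of reach is approached as far as the arm can. A call with a gripper value outside its range is refused whole. "jaw" is the opening, from 0 (shut) to 1 (fully open), set as the call begins (left out, the last holds). The fingers move at their own pace and stop on an object; "squeeze" is the grip in N (left out, the last holds). Time passes only in rows, so rows that do not move let the fingers close. It gives the time, the measured TCP pose, the force and the opening at its end, in the units of the state.
- env.get_obs(): the state, without advancing time (a new reading comes with each control period).
- env.read_camera(name): name is "scene" or "top"; returns the picture (384x512x3 uint8, red, green, blue); there is no depth.
- env.get_calibration(name): a dict with "fx", "fy", "cx", "cy" (pixels), "R" (3x3) and "t" (3): a world point X has camera coordinates R X + t. Camera axes: x right, y down, z forward; pixel columns grow to the right and rows downward; lengths in m; the calibration is good to about 2 mm. A picture is of the moment at which its call begins. get_calibration takes no time and is no camera call.
- env.sign_off(): hands the job in, once; it reports no verdict.
Trained networks look in the newest picture that a camera, given by its name, has taken for a name from the list of things; names that differ only in an ending like _2 or _b are one class to them, and where a whole thing is asked for, a point or a joint stands for the part that bears it (a point fixed in the world has none). Each returns a list of dicts, best first, with "p" (0 to 1); they miss things now and then, are a little off and sometimes report something else, mostly with a low value. They report only what shows in the picture. A call takes as long as a camera call. They do not tell look-alikes from the thing itself.
- env.outline_of(camera, label): "mask" (384x512 bool, what is visible of it) and "xy" ([column, row] in pixels, amid what is visible of it).
The state is a dict: "time_s": time; "qpos": joint angles; "joint_velocities": joint speeds; "effort": joint torques, N m; "tool_pos": TCP position; "tool_rot": TCP orientation; "force": force on the tool from outside, world axes, zero at the start; "wrist_torque": the same for the moment, N m; "grip_width": finger opening in m.
Only numpy, scipy, OpenCV 4.12 (cv2) and the standard library are available. Lean on these libraries where they do the work, as an engineer would, in place of code of your own. Each camera call takes 0.05 s, during which the arm holds its last target.

## Task

Calibrate the bench scale: stand the larger of the two knobbed weights upright in the middle of the weighing plate and let go of it, and only then press the calibration button, which sits at the bottom of the small hole in the scale's deck under a little swinging steel cover (swing it aside), using the long thin-nosed pin punch from the punch block. The program finishes while still gripping the punch and holding the button fully down with it, the weight standing free on the plate. Leave the small weight, the other punches, the loupe and the loose stone beside it where they are.

Things in the scene. Friction and masses are not known exactly. Their poses are not given: they have to be found in the camera images.
- bench_scale: Flat grey bench scale, 220 x 165 x 58 mm, fixed to the bench. Origin at the centre of its underside; its x points away from the robot side, y to the left seen from its front, z up. The deck (top of the case) is 58 mm above the bench. The weighing plate covers the rear part of the deck, display and keys are at the front left, the calibration hole with its cover at the front right.
- plate_centre (a point): Centre of the top face of the stainless weighing plate (130 mm along the scale's x, 150 mm along y), 70 mm above the bench when unloaded. Moves with the plate.
- scale_plate (a joint): How far the sprung weighing plate has sunk, m: 0 empty, about 0.003 under the large weight, 0.0012 under the small one, stop at 0.006.
- cal_hole (a point): Centre of the mouth of the calibration hole, level with the deck. The vertical hole is 10 mm in diameter, the button's face lies 14 mm below the mouth and is wider than the hole.
- cal_button (a joint): How far the recessed button is pressed down, m: 0 released, stop at 0.005. Its spring takes 2 N to start and 6 N at the stop. It springs back when let go.
- cal_cover (a joint): Angle of the swinging steel cover, rad: at 0 its tongue points to the scale's -x and covers the hole; it swings clockwise seen from above, towards the scale's +y, to its stop at 1.7. It clears the hole for a 5 mm pin beyond about 0.5 (well clear at 1). It turns stiffly (0.02 N m, 0.5 N at its knob) and stays where it is left.
- cover_pivot (a point): Pivot of the cover, at deck height, 30 mm from the hole towards the scale's +x. The cover is a strip 16 mm wide and 2 mm thick just above the deck, reaching 48 mm from the pivot.
- cover_knob (a point): Centre of the top of the upright round knob on the cover, 10 mm in diameter, 14 mm tall above the strip; its top is 16 mm above the deck and its axis 40 mm from the pivot. Moves with the cover.
- weight_tray: Wooden tray, 130 x 74 x 20 mm, fixed, with two equal compartments side by side along its x (centres 31 mm either side of the middle, floor 6 mm above the bench, walls 6 mm thick). Origin at the centre of its underside.
- large_weight: The larger test weight, 0.5 kg, plain steel cylinder 39 mm in diameter with a round knob on top; 72 mm tall in all. Origin at the centre of its underside, z up. The knob is 25 mm in diameter and spans 59 to 69 mm above the underside, over a neck of 15.5 mm diameter.
- small_weight: The smaller test weight, 0.2 kg, same shape: 28 mm in diameter, 52 mm tall. Origin at the centre of its underside. Stays in the tray.
- punch_block: Wooden punch block, fixed: base 130 x 50 x 8 mm and above it a bar 130 x 34 mm, from 52 to 78 mm above the bench, with three 12.5 mm through holes in a row along its x (at -38, 0 and 38 mm). The punches stand upright in the holes with their noses on the base. Origin at the centre of its underside.
- pin_punch: The pin punch: dark steel, round, 132 mm long, the tallest of the three punches (its head is 140 mm above the bench, the others' 112 and 118 mm). Origin at the centre of its flat lower tip, z along the punch to its head. Nose 5 mm in diameter for the first 40 mm, widening to the 11 mm shank from 50 mm up. About 70 g.
- centre_punch: Centre punch, 104 mm long, 11 mm shank with a short conical point that is too stubby to reach the button. Origin at its tip, z to its head.
- drift_punch: Drift punch, 110 mm long, 11 mm thick over its whole length, too thick for the hole. Origin at its tip, z to its head.
- loupe: Black and clear round loupe, 42 mm wide and 40 mm tall, bystander. Origin at the centre of its underside.
- find_1: Light brown stone, 40 x 51 x 25 mm, lying behind the scale to its left, bystander. Origin at the centre of its underside.
Not all that is in view belongs to the job. What is shaped like the large_weight but green is not meant.

How it is judged:
By the outcome, as a careful person would: the job done as asked, in the order asked, and still so for the second after the job is handed in, while the arm keeps its last pose, push and grip.
It also fails if it takes over 72 s, if anything falls off the work surface, if the arm or the gripper's body presses on something with over 40 N, if the wrist force passes 120 N, or if a joint passes its speed limit or range.

## Working session

There is one attempt and no reset: what is moved stays moved. The work goes in short steps, Python scripts to look and compute and a tool call to move; the robot and the scene stay as the last step left them, time stands still between calls to the robot, and variables do not carry over. Pictures are saved under pics/ and viewed, and the job is handed in when it is done.

Besides the shell and the picture viewer there is one more tool, called after "Call:" as a command line: name --argument value ..., lists and objects as JSON in quotes. carry_out: Moves the arm, as the interface text tells. Its arguments: {"type":"object","properties":{"targets":{"type":"array","items":{"type":"array"}},"jaw":{"type":"number"},"squeeze":{"type":"number"}},"required":["targets"]}

```bash
mkdir -p pics; ls
python3 - <<'E'
from cell import env
import cv2
o=env.get_obs()
for k,v in o.items(): print(k,v)
for c in ("scene","top"):
    im=env.read_camera(c); cv2.imwrite(f"pics/{c}0.png",cv2.resize(im[:,:,::-1],(800,600),interpolation=cv2.INTER_CUBIC))
    print(c,env.get_calibration(c))
E
```

```text
pics
time_s 0.0
qpos [-65.71024174  18.4391847   -4.01570388  83.17516135   1.29432005
  78.53953081  -3.26044037]
joint_velocities [-0.02925875  0.01174946 -0.03907577 -0.05110718 -0.0147033  -0.00773199
 -0.05120388]
effort [ 4.60140018e-04 -4.91298938e+01 -4.03770916e-01 -3.12519801e+01
 -6.39267359e-02  4.39499435e-02  2.02020183e-04]
tool_pos [0.25882059 0.59564963 0.22145783]
tool_rot [-90.00498492   0.10867197  66.51957989]
force [0.75566653 0.52526725 0.79430881]
wrist_torque [ 0.00701566 -0.06769694  0.06048328]
grip_width 0.0868892107566344
scene {'fx': 403.0773787873506, 'fy': 403.0773787873506, 'cx': 247.23226353022733, 'cy': 192.1082317386811, 'R': array([[ 0.67983522, -0.73334616,  0.00524211],
       [-0.5070557 , -0.47519693, -0.71908442],
       [ 0.52982883,  0.48620087, -0.69490296]]), 't': array([-0.34001332,  0.39511416,  0.56465439])}
top {'fx': 374.9970604068244, 'fy': 374.9970604068244, 'cx': 258.23610622911616, 'cy': 193.53877253002594, 'R': array([[ 0.02902214, -0.99930518,  0.0233854 ],
       [-0.9876505 , -0.03227146, -0.15331357],
       [ 0.15396173, -0.01864712, -0.98790084]]), 't': array([0.06503609, 0.57278174, 0.95850297])}
```

View pics/scene0.png

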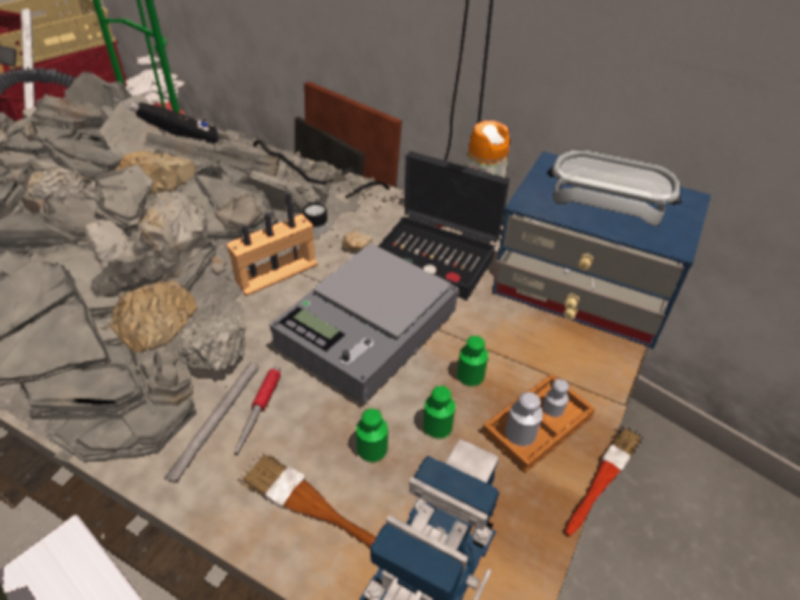

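View pics/top0.png

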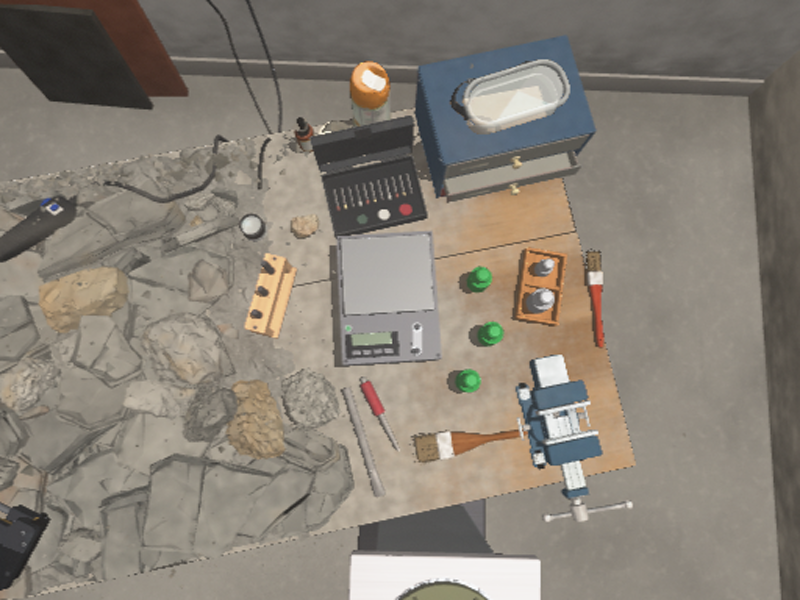

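The pictures show the scale in the middle, with its cover and knob at about (416,335) in the top view. The tray with two grey weights is on the right, at (543,298) and (546,265), next to three green look-alikes. The punch block is on the left at (270,292), and its rear punch looks tallest. Next I'll run the detectors.

```bash
cat > h.py <<'E'
from cell import env
import numpy as np, cv2
from scipy.spatial.transform import Rotation as Ro
C={c:env.get_calibration(c) for c in("scene","top")}
def proj(c,X):
    k=C[c];p=np.asarray(X)@np.array(k["R"]).T+k["t"]
    return np.stack([k["fx"]*p[...,0]/p[...,2]+k["cx"],k["fy"]*p[...,1]/p[...,2]+k["cy"]],-1)
def ray(c,uv):
    k=C[c];d=np.array([(uv[0]-k["cx"])/k["fx"],(uv[1]-k["cy"])/k["fy"],1.]);R=np.array(k["R"])
    return -R.T@k["t"],R.T@d
def atz(c,uv,z):
    o,d=ray(c,uv);return o+d*(z-o[2])/d[2]
def tri(uvs,uvt):
    A=[];b=[]
    for c,uv in(("scene",uvs),("top",uvt)):
        o,d=ray(c,uv);d/=np.linalg.norm(d);P=np.eye(3)-np.outer(d,d);A.append(P);b.append(P@o)
    x=np.linalg.lstsq(np.vstack(A),np.hstack(b),rcond=None)[0]
    return x,[np.linalg.norm(Ai@x-bi) for Ai,bi in zip(A,b)]
def crop(c,im,u0,v0,w,h,s,fn):
    cv2.imwrite(fn,cv2.resize(im[v0:v0+h,u0:u0+w,::-1],None,fx=s,fy=s,interpolation=cv2.INTER_CUBIC))
E
python3 - <<'E'
from h import *
import pickle
S={}
for c in("scene","top"):
    im=env.read_camera(c);S[c]=im
    for n in("bench_scale","plate_centre","cover_knob","weight_tray","large_weight","small_weight","punch_block","pin_punch","centre_punch","drift_punch"):
        r=env.outline_of(c,n);S[c,n]=r
        for d in r[:4]: 
            v,u=np.nonzero(d["mask"])
            print(c,n,round(d["p"],2),np.round(d["xy"],1),len(u),(u.min(),u.max(),v.min(),v.max()) if len(u) else"")
pickle.dump(S,open("s.pkl","wb"))
crop("scene",S["scene"],140,120,150,120,5,"pics/s_block.png")
crop("scene",S["scene"],300,230,90,70,8,"pics/s_tray.png")
crop("top",S["top"],150,140,140,100,5,"pics/t_a.png")
crop("top",S["top"],280,140,100,75,8,"pics/t_b.png")
E
```

```text
scene bench_scale 0.73 [234.3 208.2] 6974 (np.int64(173), np.int64(293), np.int64(157), np.int64(257))
scene plate_centre 0.67 [243.4 188. ] 2846 (np.int64(202), np.int64(288), np.int64(156), np.int64(216))
scene plate_centre 0.64 [174.5 162.4] 1767 (np.int64(145), np.int64(203), np.int64(138), np.int64(189))
scene cover_knob 0.52 [228.3 223.7] 192 (np.int64(218), np.int64(239), np.int64(217), np.int64(233))
scene weight_tray 0.89 [347.4 271.8] 1561 (np.int64(309), np.int64(381), np.int64(240), np.int64(302))
scene large_weight 0.86 [338.6 266.8] 617 (np.int64(324), np.int64(346), np.int64(251), np.int64(285))
scene large_weight 0.85 [282.9 266.4] 557 (np.int64(270), np.int64(291), np.int64(248), np.int64(280))
scene large_weight 0.76 [235.8 281.4] 599 (np.int64(228), np.int64(248), np.int64(262), np.int64(295))
scene large_weight 0.71 [300.1 230.5] 506 (np.int64(293), np.int64(312), np.int64(215), np.int64(247))
scene small_weight 0.53 [354.8 256.8] 276 (np.int64(348), np.int64(363), np.int64(243), np.int64(266))
scene punch_block 0.58 [174.1 162.3] 1761 (np.int64(146), np.int64(202
[... 1141 characters left out ...]
top large_weight 0.72 [313.8 215.9] 221 (np.int64(305), np.int64(321), np.int64(205), np.int64(221))
top large_weight 0.6 [306.  177.4] 217 (np.int64(299), np.int64(314), np.int64(170), np.int64(186))
top punch_block 0.87 [174.1 186.6] 1055 (np.int64(157), np.int64(189), np.int64(162), np.int64(215))
top pin_punch 0.4 [169.9 170.1] 41 (np.int64(167), np.int64(175), np.int64(167), np.int64(174))
top centre_punch 0.61 [248.2 194.9] 5154 (np.int64(216), np.int64(282), np.int64(148), np.int64(233))
top drift_punch 0.43 [160.5 143.5] 248 (np.int64(153), np.int64(170), np.int64(136), np.int64(154))
top drift_punch 0.35 [248.2 174.5] 2881 (np.int64(217), np.int64(278), np.int64(149), np.int64(201))
```

View pics/s_block.png

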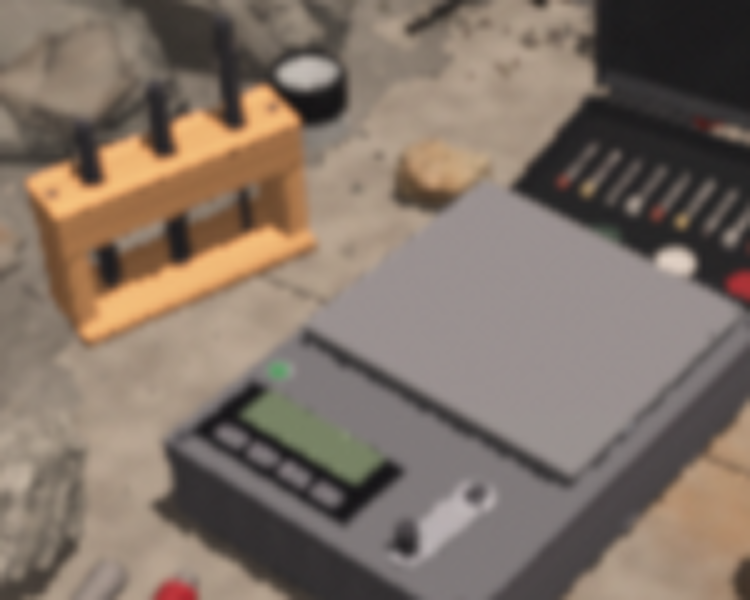

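View pics/s_tray.png

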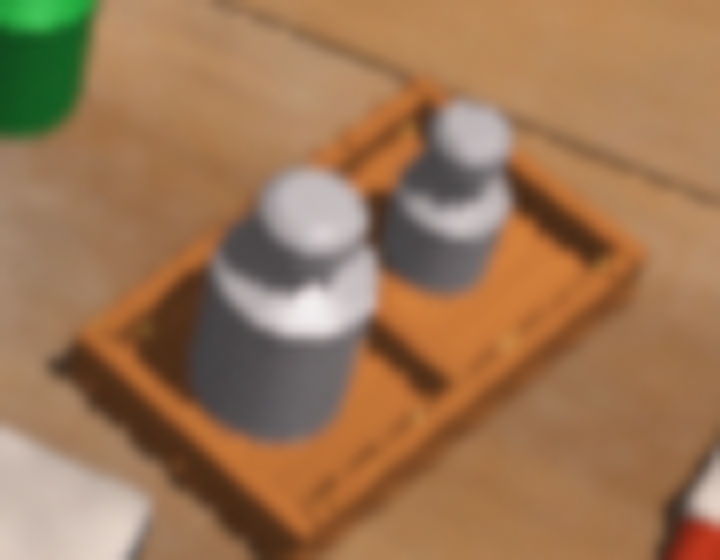

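View pics/t_a.png

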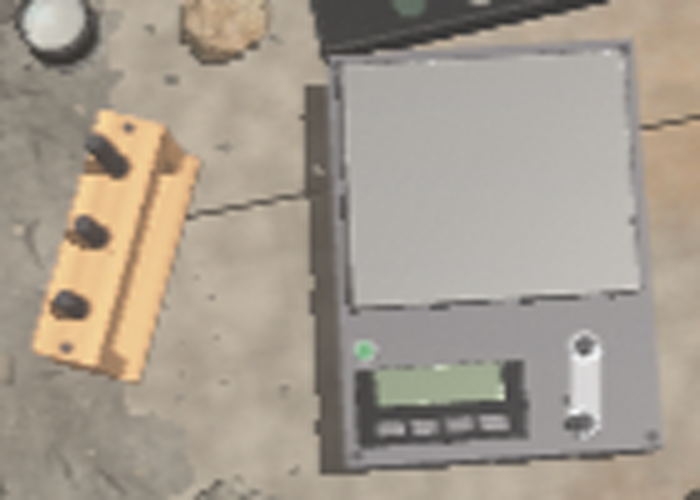

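View pics/t_b.png

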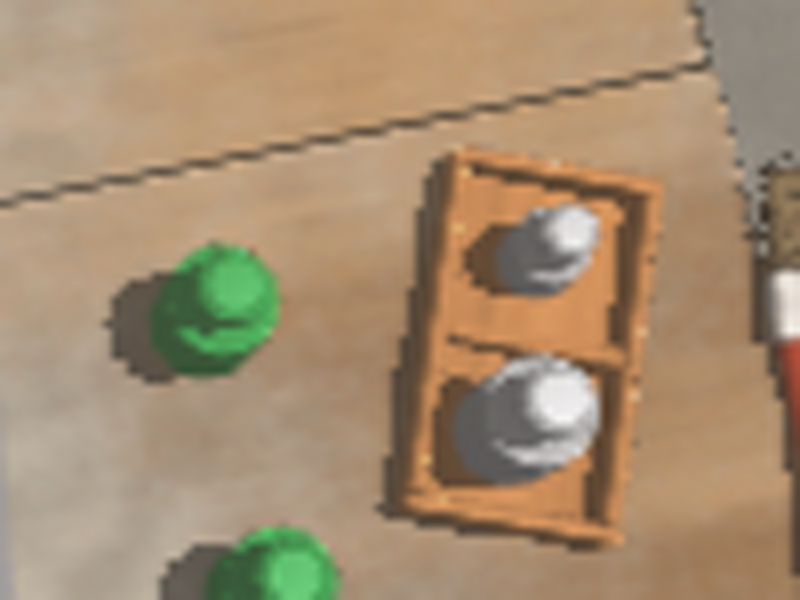

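The large weight is the grey one in the front compartment, at top (347,191) and scene (338,267). The small grey one at top (351,170) is clearly smaller, and the three green ones are decoys. The pin punch is the rear punch, at top (170,170), since it stands highest. The cover is closed over the hole. Next I'll fit the poses.

```bash
cat > fit.py <<'E'
from h import *
import pickle
from scipy.optimize import least_squares
S=pickle.load(open("s.pkl","rb"))
def un(p,o,s): return (np.array(p)+.5)/s-.5+np.array(o)
sb=lambda *p:un(p,(140,120),5); st=lambda *p:un(p,(300,230),8)
ta=lambda *p:un(p,(150,140),5); tb=lambda *p:un(p,(280,140),8)
def W(q,L):
    L=np.asarray(L,float);c,s=np.cos(q[2]),np.sin(q[2])
    return np.stack([q[0]+c*L[...,0]-s*L[...,1],q[1]+s*L[...,0]+c*L[...,1],L[...,2]],-1)
def fit(obs,q0,name):
    f=lambda q:np.concatenate([proj(c,W(q,L))-uv for c,L,uv in obs])
    r=least_squares(f,q0,loss="soft_l1");print(name,np.round(r.x[:2],4),"yaw",round(np.degrees(r.x[2]),2));
    print(np.round(r.fun.reshape(-1,2),1).tolist());return r.x
d=.058;a,b=.11,.0825
E
python3 - <<'E'
from fit import *
# rough plate centre/yaw
for uv,z in((ta(330,55),d),(ta(632,42),d),(ta(660,447),d),(ta(347,468),d)): print(np.round(atz("top",uv,z),4))
obs=[("top",(a,b,d),ta(330,55)),("top",(a,-b,d),ta(632,42)),("top",(-a,-b,d),ta(660,447)),("top",(-a,b,d),ta(347,468)),("scene",(-a,b,d),sb(168,445))]
q=fit(obs,[.6,0,0],"scale")
h=.070
print("plate corners local from both")
T={"RL":(ta(345,65),sb(490,182)),"RR":(ta(628,50),sb(748,315)),"FR":(ta(640,290),sb(570,480)),"FL":(ta(350,305),sb(302,330))}
for k,(t,s) in T.items():
    x,e=tri(s,t);print(k,np.round(x,4),np.round(e,4))
for n,t,s in(("knobtop",ta(575,424),sb(406,530)),("pivot",ta(585,343),sb(479,492)),("pinhead",ta(93,140),sb(222,20)),("midhead",ta(80,222),sb(155,86)),("fronthead",ta(60,295),sb(85,125)),
  ("bigknob",tb(565,395),st(315,205)),):
    x,e=tri(s,t);print(n,np.round(x,4),np.round(e,4),)
E
```

```text
[0.6806 0.2002 0.058 ]
[0.6935 0.0388 0.058 ]
[0.477  0.0195 0.058 ]
[0.4613 0.1813 0.058 ]
scale [0.5784 0.1092] yaw 5.28
[[-0.5, 0.1], [0.6, -0.7], [1.0, 0.3], [0.0, 0.0], [-0.8, -0.8]]
plate corners local from both
RL [0.6721 0.1911 0.0696] [0.0002 0.0002]
RR [0.6851 0.0424 0.0683] [0.0013 0.0013]
FR [0.5566 0.0332 0.0683] [0.0013 0.0013]
FL [0.5445 0.1836 0.0646] [0.001 0.001]
knobtop [0.488  0.0635 0.0698] [0.0016 0.0016]
pivot [0.5293 0.0603 0.0622] [0.0004 0.0004]
pinhead [0.6117 0.305  0.139 ] [0.0005 0.0005]
midhead [0.5752 0.3138 0.1162] [0.0004 0.0004]
fronthead [0.5397 0.3229 0.1084] [0.0003 0.0003]
bigknob [ 0.5842 -0.1544  0.0777] [0.0012 0.0012]
```

Run:
```python
from fit import *
T={"RL":(1,1,ta(345,65),sb(490,182)),"RR":(1,-1,ta(628,50),sb(748,315)),"FR":(-1,-1,ta(640,290),sb(570,480)),"FL":(-1,1,ta(350,305),sb(302,330))}
D=[("top",(a,b,d),ta(330,55)),("top",(a,-b,d),ta(632,42)),("top",(-a,-b,d),ta(660,447)),("top",(-a,b,d),ta(347,468)),("scene",(-a,b,d),sb(168,445))]
pv=(ta(585,343),sb(479,492))
def model(p):
    q=p[:3];r=[proj(c,W(q,L))-uv for c,L,uv in D]
    for sx,sy,t,s in T.values():
        X=W(q,(p[3]+sx*.065,sy*.075,.07));r+=[proj("top",X)-t,proj("scene",X)-s]
    X=W(q,(p[4],p[5],.062));r+=[proj("top",X)-pv[0],proj("scene",X)-pv[1]]
    return np.concatenate(r)
r=least_squares(model,[.58,.11,.08,.03,-.05,-.05],loss="soft_l1",f_scale=.5);p=r.x
print(np.round(p,4),np.degrees(p[2]));print(np.round(r.fun.reshape(-1,2),1).tolist())
P=W(p,[(p[3],0,.07),(p[4],p[5],.058),(p[4]-.03,p[5],.058),(p[4]-.04,p[5],.074),(p[4]-.048,p[5],.060)])
print(np.round(P,4));
# overlays
for c,o,sz,s in(("top",(205,140),(90,100),6),("scene",(165,150),(135,115),5)):
    im=S[c][o[1]:o[1]+sz[1],o[0]:o[0]+sz[0],::-1];im=cv2.resize(im,None,fx=s,fy=s,interpolation=cv2.INTER_CUBIC)
    pts=list(P)+list(W(p,[(sx*a,sy*b,d) for sx in(1,-1) for sy in (1,-1)]))+list(W(p,[(p[3]+sx*.065,sy*.075,.07) for sx in(1,-1) for sy in (1,-1)]))
    for X in pts:
        u=(proj(c,X)-o+.5)*s-.5;cv2.circle(im,(int(round(u[0])),int(round(u[1]))),3,(0,0,255),1)
    cv2.imwrite(f"pics/ov_{c}.png",im)
# tray
t=.020;tr=[("top",(.065,.037,t),tb(455,148)),("top",(.065,-.037,t),tb(662,183)),("top",(-.065,-.037,t),tb(620,545)),("top",(-.065,.037,t),tb(402,508)),
 ("scene",(-.065,.037,t),st(85,335)),("scene",(.065,.037,t),st(425,82)),("scene",(.065,-.037,t),st(645,250)),("scene",(-.065,-.037,t),st(305,535))]
qt=fit(tr,[.6,-.15,-.1],"tray")
print(W(qt,[(-.031,0,0),(.031,0,0)]))
# weight: masks fit - project cylinder silhouette
def sil(c,X):
    pts=[]
    for r_,z0 in((.0195,0),(.0195,.048),(.0125,.059),(.0125,.069),(.008,.072)):
        th=np.linspace(0,2*np.pi,40);pts.append(np.stack([X[0]+r_*np.cos(th),X[1]+r_*np.sin(th),0*th+.006+z0],-1))
    m=np.zeros((384*4,512*4),np.uint8)
    for A in (np.vstack(pts[:2]),np.vstack(pts[2:])):
        cv2.fillConvexPoly(m,cv2.convexHull(np.round((proj(c,A)+.5)*4-.5).astype(np.int32)),1)
    return cv2.resize(m*255,(512,384),interpolation=cv2.INTER_AREA)/255.
M={"scene":S["scene","large_weight"][0]["mask"],"top":S["top","large_weight"][1]["mask"]}
for cs in(("scene",),("top",),("scene","top")):
    best=max(((sum(np.minimum(sil(c,(x,y)),M[c]).sum()/np.maximum(sil(c,(x,y)),M[c]).sum() for c in cs),x,y) for x in np.arange(.575,.600,.001) for y in np.arange(-.17,-.14,.001)))
    print(cs,np.round(best,4))
```

```text
[ 0.5781  0.109   0.084   0.0355 -0.0527 -0.0443] 4.815410853419019
[[-0.1, -0.1], [1.1, -0.4], [0.8, 0.6], [-0.3, -0.1], [-0.9, -1.0], [-0.5, 0.0], [-0.3, -0.3], [-0.4, 0.4], [0.4, -0.6], [0.3, 0.9], [0.7, 0.1], [0.5, 0.8], [0.3, -0.9], [-0.1, 0.1], [0.1, 0.0]]
[[0.6135 0.112  0.07  ]
 [0.5293 0.0604 0.058 ]
 [0.4995 0.0579 0.058 ]
 [0.4895 0.0571 0.074 ]
 [0.4815 0.0564 0.06  ]]
tray [ 0.6129 -0.1606] yaw -7.78
[[-0.1, -0.3], [0.2, -0.3], [-0.3, 0.1], [0.3, 0.3], [-1.2, -0.2], [-0.2, -1.2], [1.1, 0.1], [0.1, 0.7]]
[[ 0.58217579 -0.15641787  0.        ]
 [ 0.64360447 -0.16481531  0.        ]]
('scene',) [ 0.9429  0.583  -0.153 ]
('top',) [ 0.8237  0.585  -0.155 ]
('scene', 'top') [ 1.7634  0.583  -0.153 ]
```

```bash
python3 -c "
import cv2,numpy as np
a=cv2.imread('pics/ov_top.png');b=cv2.imread('pics/ov_scene.png');print(a.shape,b.shape)"
```

```text
(600, 540, 3) (575, 675, 3)
```

View pics/ov_top.png

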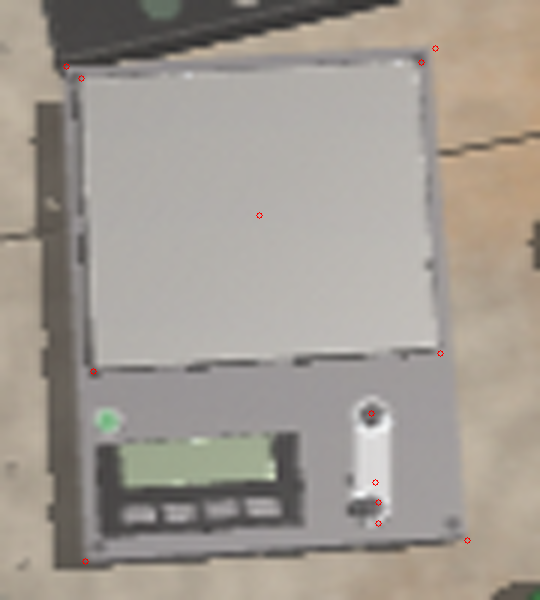

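View pics/ov_scene.png

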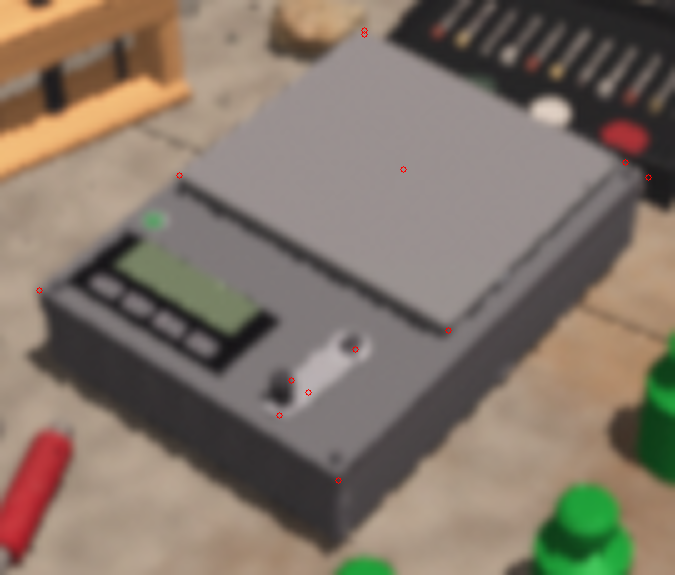

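Both overlays fit to about 1 px. I'll swing the cover first with shut fingers, since that presses nothing.

```bash
cat > plan.py <<'E'
import sys
from h import *
# usage: plan.py x y z yaw -> tool-frame delta from measured pose after turning to yaw first
o=env.get_obs();t=np.array(list(map(float,sys.argv[1:4])));yaw=float(sys.argv[4])
rot=Ro.from_euler("xyz",o["tool_rot"],degrees=True);Rt=Ro.from_euler("xyz",[-90,0,yaw],degrees=True)
print("t",round(o["time_s"],2),"pos",np.round(o["tool_pos"],4),"rot",np.round(o["tool_rot"],2),"F",np.round(o["force"],2),"w",round(o["grip_width"],4))
print("turn rv",np.round((rot.inv()*Rt).as_rotvec(degrees=True),2),"shift mm after turn",np.round(Rt.inv().apply(t-o["tool_pos"])*1000,1), "dist",np.linalg.norm(t-o["tool_pos"])*1000)
E
python3 plan.py .486 .030 .12 85
python3 - <<'E'
from h import *
for uv in((313,212),(300,241),(306,174)): print(np.round(atz("top",uv,.065),3))
E
```

```text
t 1.2 pos [0.259  0.5962 0.2226] rot [-90.    -0.    66.52] F [-0.02  0.06  0.13] w 0.087
turn rv [  0.   -18.48   0.  ] shift mm after turn [-544.3  102.6 -275.5] dist 618.5665617173994
[ 0.523 -0.061  0.065]
[ 0.447 -0.028  0.065]
[ 0.623 -0.042  0.065]
```

Call:
carry_out --targets '[[[0,0,0],[0,-6.2,0]],[[0,0,0],[0,-6.2,0]],[[0,0,0],[0,-6.2,0]]]' --jaw 0

```text
time_s: 1.5
tool_pos: [0.259, 0.5962, 0.2226]
tool_rot: [-90.0, -0.0, 85.4]
force: [0.3, 0.3, -0.3]
grip_width: 0.0702
```

```bash
python3 plan.py .486 .030 .12 85
```

```text
t 1.5 pos [0.259  0.5962 0.2226] rot [-9.001e+01 -1.000e-02  8.538e+01] F [ 0.33  0.29 -0.34] w 0.0702
turn rv [0.01 0.38 0.01] shift mm after turn [-544.3  102.6 -275.5] dist 618.602229149552
```

Call:
carry_out --targets '[[[-34,0,-17.2],[0,0,0]],[[-34,0,-17.2],[0,0,0]],[[-34,0,-17.2],[0,0,0]],[[-34,0,-17.2],[0,0,0]],[[-34,0,-17.2],[0,0,0]],[[-34,0,-17.2],[0,0,0]],[[-34,0,-17.2],[0,0,0]],[[-34,0,-17.2],[0,0,0]],[[-34,0,-17.2],[0,0,0]],[[-34,0,-17.2],[0,0,0]],[[-34,0,-17.2],[0,0,0]],[[-34,0,-17.2],[0,0,0]]]'

```text
time_s: 2.7
tool_pos: [0.4304, 0.1706, 0.2229]
tool_rot: [-90.0, -0.0, 85.1]
force: [0.7, -0.2, -0.1]
grip_width: 0.0003
```

Call:
carry_out --targets '[[[-34,20,-17.2],[0,0,0]],[[-34,20,-17.2],[0,0,0]],[[-34,20,-17.2],[0,0,0]],[[-34,20,-17.2],[0,0,0]],[[0,20,0],[0,0,0]],[[0,0,0],[0,0,0]]]'

```text
time_s: 3.3
tool_pos: [0.4851, 0.0294, 0.1203]
tool_rot: [-89.7, 0.1, 85.0]
force: [-0.6, -0.4, 0.1]
grip_width: 0.0002
```

```bash
python3 plan.py .486 .030 .067 85
python3 - <<'E'
from h import *
for c,o,s in (("top",(190,130,120,120),5),("scene",(150,120,150,130),5)):
    im=env.read_camera(c);crop(c,im,*o,s,f"pics/c1_{c}.png")
E
```

```text
t 3.3 pos [0.4851 0.0294 0.1203] rot [-8.973e+01  8.000e-02  8.496e+01] F [-0.61 -0.35  0.13] w 0.0002
turn rv [-0.27 -0.04 -0.08] shift mm after turn [ 0.7 53.3 -0.9] dist 53.279001498194425
```

View pics/c1_top.png

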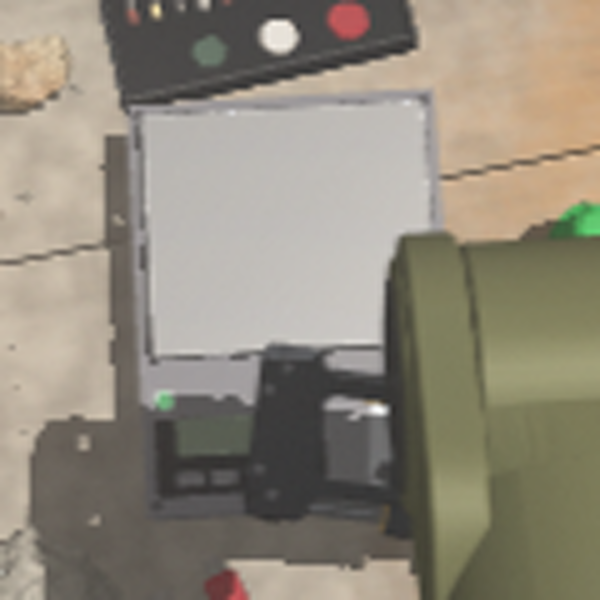

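View pics/c1_scene.png

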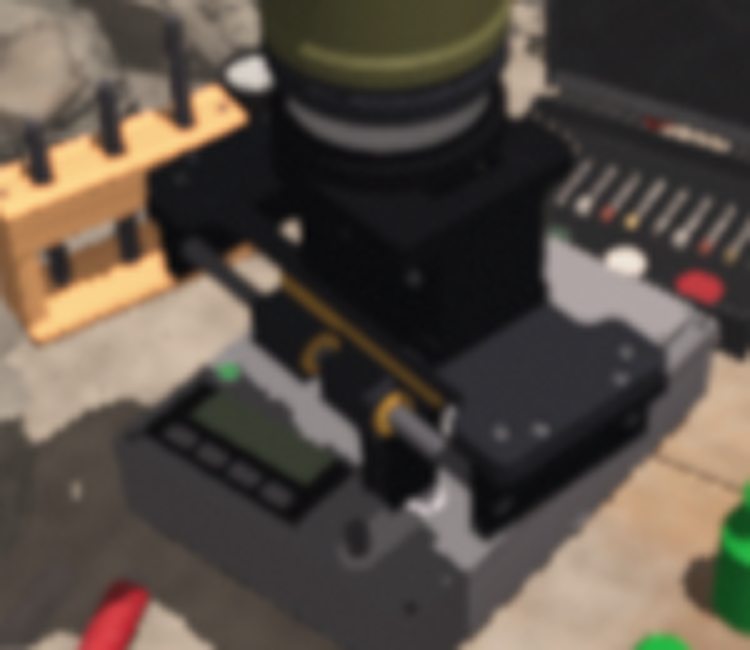

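Run:
```python
from h import *
for X in((.4851,.0294,.1203),(.4895,.0571,.074)): print(((proj("scene",np.array(X))-(150,120)+.5)*5-.5))
```

```text
[404.70606036 492.90009674]
[365.47682171 530.16019146]
```

Call:
carry_out --targets '[[[0,20,0],[0,0,0]],[[0,20,0],[0,0,0]],[[0,12,0],[0,0,0]],[[0,0,0],[0,0,0]],[[5,0,0],[0,0,0]],[[5,0,0],[0,0,0]],[[5,0,0],[0,0,0]],[[5,0,-1],[0,0,0]],[[5,0,-2],[0,0,0]],[[5,0,-3],[0,0,0]],[[0,0,0],[0,0,0]]]'

```text
time_s: 4.5
tool_pos: [0.4961, 0.0611, 0.0706]
tool_rot: [-90.0, -0.0, 85.2]
force: [0.2, 0.1, -0.1]
grip_width: 0.0004
```

```bash
python3 plan.py .486 .030 .067 85
python3 - <<'E'
from h import *
for c,o,s in (("scene",(180,180,100,80),7),):
    im=env.read_camera(c);crop(c,im,*o,s,f"pics/c2_{c}.png")
E
```

```text
t 4.5 pos [0.4961 0.0611 0.0706] rot [-9.004e+01 -2.000e-02  8.518e+01] F [ 0.24  0.14 -0.11] w 0.0004
turn rv [0.04 0.18 0.02] shift mm after turn [-31.9   3.6   7.4] dist 32.93049632398323
```

View pics/c2_scene.png

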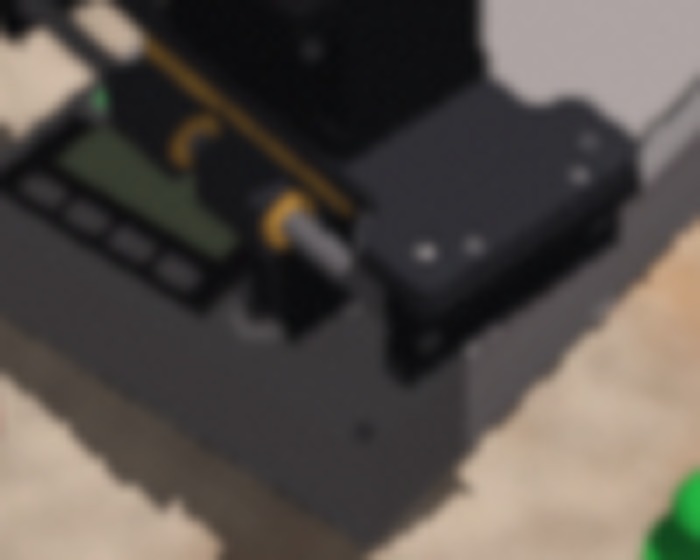

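Call:
carry_out --targets '[[[3,1,-2],[0,0,0]],[[4,1,-3],[0,0,0]],[[4,0,-3],[0,0,0]],[[4,0,-2],[0,0,0]],[[0,0,0],[0,0,0]],[[0,0,0],[0,0,0]],[[-5,0,2],[0,0,0]],[[-10,0,0],[0,0,0]],[[0,-30,0],[0,0,0]],[[0,-40,0],[0,0,0]],[[0,-40,0],[0,0,0]],[[0,0,0],[0,0,0]]]' --jaw 0.7

```text
time_s: 5.75
tool_pos: [0.5073, 0.0606, 0.1844]
tool_rot: [-90.6, -0.3, 85.1]
force: [0.9, -0.3, 0.2]
grip_width: 0.0605
```

I opened the jaws in the same call by mistake, so I'll check the cover while moving on to the weight.

```bash
python3 plan.py .584 -.154 .16 82.2
```

```text
t 5.75 pos [0.5073 0.0606 0.1844] rot [-90.56  -0.26  85.13] F [ 0.95 -0.26  0.22] w 0.0605
turn rv [0.55 2.92 0.27] shift mm after turn [-202.2   24.4 -105.1] dist 229.17463751013887
```

Call:
carry_out --targets '[[[0,0,0],[0,2.9,0]],[[-29,0,-15],[0,0,0]],[[-29,0,-15],[0,0,0]],[[-29,4,-15],[0,0,0]],[[-29,4,-15],[0,0,0]],[[-29,4,-15],[0,0,0]],[[-29,4,-15],[0,0,0]],[[-28,4,-15],[0,0,0]],[[0,4,0],[0,0,0]],[[0,0,0],[0,0,0]],[[0,0,0],[0,0,0]]]'

```text
time_s: 6.85
tool_pos: [0.58, -0.153, 0.154]
tool_rot: [-89.9, -0.1, 82.3]
force: [0.3, -0.8, 0.3]
grip_width: 0.061
```

```bash
python3 plan.py .584 -.154 .03 82.2
python3 - <<'E'
from h import *
for c,o,s in (("top",(205,140,180,110),4),("scene",(180,160,210,150),3.7)):
    im=env.read_camera(c);crop(c,im,*o,s,f"pics/c3_{c}.png")
E
```

```text
t 6.85 pos [ 0.58  -0.153  0.154] rot [-8.993e+01 -7.000e-02  8.232e+01] F [ 0.3  -0.83  0.3 ] w 0.061
turn rv [-0.07  0.12  0.07] shift mm after turn [ -0.5 124.   -4.1] dist 124.02738208738045
```

View pics/c3_top.png

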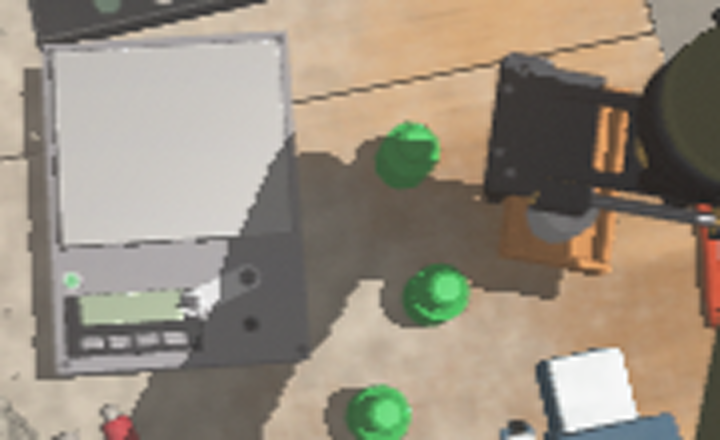

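View pics/c3_scene.png

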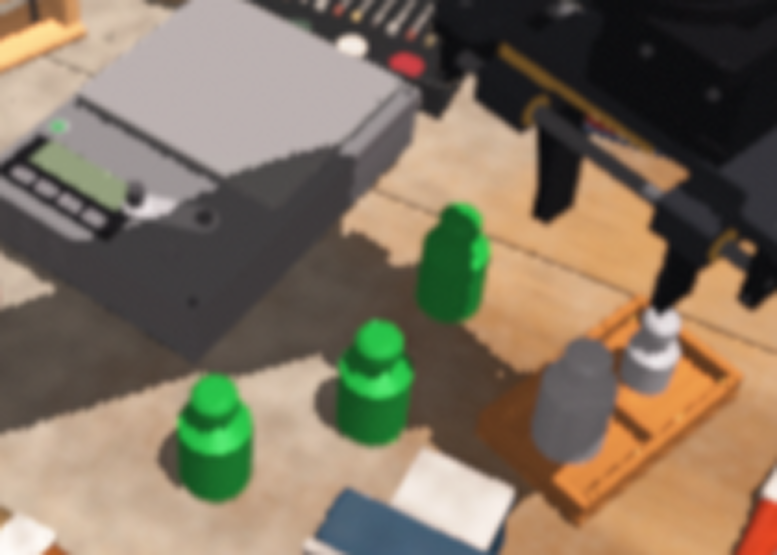

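The cover is swung to about 1.1 rad and the hole is visible at top (267,220). Next, descend on the weight.

Call:
carry_out --targets '[[[0,20,-4],[0,0,0]],[[0,30,0],[0,0,0]],[[0,30,0],[0,0,0]],[[0,25,0],[0,0,0]],[[0,18,0],[0,0,0]],[[0,0,0],[0,0,0]],[[0,0,0],[0,0,0]]]'

```text
time_s: 7.65
tool_pos: [0.5845, -0.1546, 0.0322]
tool_rot: [-90.0, -0.0, 82.3]
force: [0.0, -0.5, 0.4]
grip_width: 0.0608
```

```bash
python3 plan.py .584 -.154 .03 82.2
python3 - <<'E'
from h import *
for c,o,s in (("top",(300,140,90,80),6),("scene",(290,200,110,100),6)):
    im=env.read_camera(c);crop(c,im,*o,s,f"pics/c4_{c}.png")
print(atz("top",(267.4,220.4),.058))
E
```

```text
t 7.65 pos [ 0.5845 -0.1546  0.0322] rot [-9.003e+01 -2.000e-02  8.229e+01] F [ 0.04 -0.54  0.44] w 0.0608
turn rv [0.03 0.09 0.02] shift mm after turn [0.6 2.2 0.6] dist 2.3014138032997624
[0.49823008 0.05702025 0.058     ]
```

View pics/c4_scene.png

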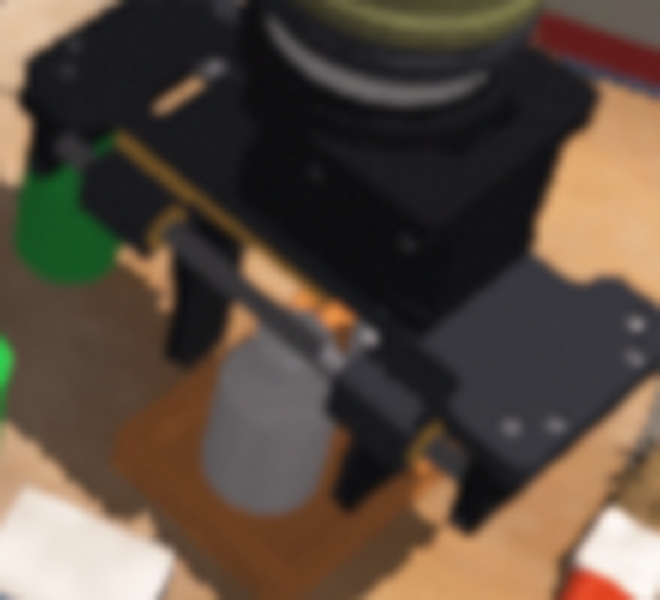

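Call:
carry_out --targets '[[[0,4,0],[0,0,0]],[[0,0,0],[0,0,0]],[[0,0,0],[0,0,0]],[[0,0,0],[0,0,0]],[[0,0,0],[0,0,0]],[[0,0,0],[0,0,0]]]' --jaw 0.3 --squeeze 30

```text
time_s: 8.35
tool_pos: [0.5844, -0.1547, 0.0279]
tool_rot: [-90.0, -0.1, 82.2]
force: [-0.5, 2.0, 2.7]
grip_width: 0.0383
```

Call:
carry_out --targets '[[[0,-5,0],[0,0,0]],[[0,-15,0],[0,0,0]],[[0,-25,0],[0,0,0]],[[0,-30,0],[0,0,0]],[[0,-30,0],[0,0,0]],[[0,-15,0],[0,0,0]],[[0,0,0],[0,0,0]]]' --jaw 0.2

```text
time_s: 9.05
tool_pos: [0.5855, -0.1563, 0.1502]
tool_rot: [-90.3, 0.0, 82.2]
force: [-0.5, 0.3, -4.8]
grip_width: 0.0382
```

```bash
python3 plan.py .6135 .112 .148 82.2
python3 - <<'E'
from h import *
for c,o,s in (("top",(300,140,90,80),6),("scene",(270,160,130,140),4.2)):
    im=env.read_camera(c);crop(c,im,*o,s,f"pics/c5_{c}.png")
E
```

```text
t 9.05 pos [ 0.5855 -0.1563  0.1502] rot [-90.28   0.    82.19] F [-0.48  0.28 -4.83] w 0.0382
turn rv [ 0.28 -0.01 -0.  ] shift mm after turn [269.7   2.2   8.7] dist 269.7988913065394
```

View pics/c5_scene.png

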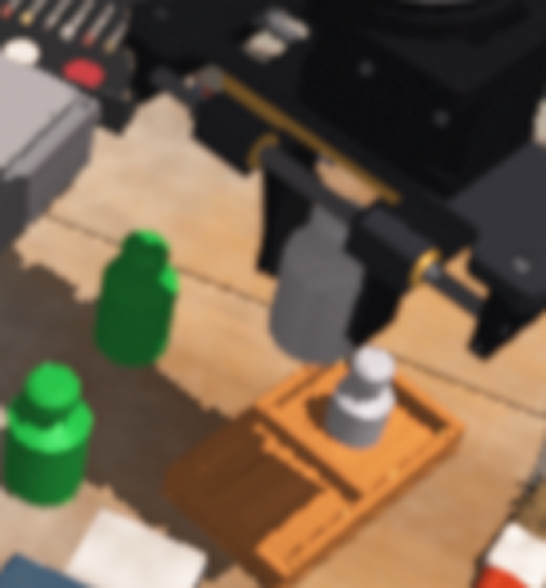

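Call:
carry_out --targets '[[[15,0,0],[0,0,0]],[[27,0,1],[0,0,0]],[[27,0,1],[0,0,0]],[[27,0,1],[0,0,0]],[[27,0,1],[0,0,0]],[[27,0,1],[0,0,0]],[[27,0,1],[0,0,0]],[[27,0,1],[0,0,0]],[[27,0,1],[0,0,0]],[[25,0,1],[0,0,0]],[[14,0,0],[0,0,0]],[[0,0,0],[0,0,0]]]'

```text
time_s: 10.35
tool_pos: [0.6106, 0.1173, 0.146]
tool_rot: [-89.9, -0.0, 82.5]
force: [-0.3, 0.2, -4.4]
grip_width: 0.0383
```

```bash
sed -i 's/yaw=float(sys.argv\[4\])/yaw=float(sys.argv[4])/' plan.py; python3 plan.py .6138 .1122 .092 82.2
```

```text
t 10.35 pos [0.6106 0.1173 0.146 ] rot [-8.985e+01 -3.000e-02  8.252e+01] F [-0.3   0.2  -4.41] w 0.0383
turn rv [-0.15  0.32  0.03] shift mm after turn [-4.6 54.  -3.8] dist 54.30796330364767
```

Call:
carry_out --targets '[[[-2,15,-2],[0,0,0]],[[-1,15,-1],[0,0,0]],[[0,12,0],[0,0,0]],[[0,6,0],[0,0,0]],[[0,0,0],[0,0,0]],[[0,0,0],[0,0,0]]]'

```text
time_s: 10.95
tool_pos: [0.6145, 0.1097, 0.0997]
tool_rot: [-90.0, -0.0, 82.2]
force: [0.8, -0.5, -5.0]
grip_width: 0.0382
```

```bash
python3 plan.py .6138 .1122 .092 82.2
```

```text
t 10.95 pos [0.6145 0.1097 0.0997] rot [-9.002e+01 -1.000e-02  8.220e+01] F [ 0.83 -0.51 -4.96] w 0.0382
turn rv [ 0.02 -0.    0.01] shift mm after turn [2.4 7.7 1. ] dist 8.105577556379115
```

Call:
carry_out --targets '[[[2,3,1],[0,0,0]],[[0,3,0],[0,0,0]],[[0,2,0],[0,0,0]],[[0,1,0],[0,0,0]],[[0,1,0],[0,0,0]],[[0,0,0],[0,0,0]],[[0,0,0],[0,0,0]]]'

```text
time_s: 11.65
tool_pos: [0.6137, 0.1124, 0.09]
tool_rot: [-90.0, -0.0, 82.2]
force: [-0.6, 1.5, -1.4]
grip_width: 0.0387
```

Call:
carry_out --targets '[[[0,1,0],[0,0,0]],[[0,0,0],[0,0,0]],[[0,0,0],[0,0,0]]]'

```text
time_s: 11.95
tool_pos: [0.6137, 0.1124, 0.0889]
tool_rot: [-90.0, -0.0, 82.2]
force: [-1.6, 1.7, 0.2]
grip_width: 0.0381
```

Call:
carry_out --targets '[[[0,0,0],[0,0,0]],[[0,0,0],[0,0,0]],[[0,0,0],[0,0,0]],[[0,0,0],[0,0,0]],[[0,0,0],[0,0,0]]]' --jaw 0.7

```text
time_s: 12.45
tool_pos: [0.6138, 0.1118, 0.0886]
tool_rot: [-90.0, 0.0, 82.2]
force: [-0.2, -0.1, 0.9]
grip_width: 0.0601
```

```bash
python3 plan.py .6117 .305 .20 76
python3 - <<'E'
from h import *
for c,o,s in (("top",(190,130,120,120),5),("scene",(150,100,160,150),4)):
    im=env.read_camera(c);crop(c,im,*o,s,f"pics/c6_{c}.png")
E
```

```text
t 12.45 pos [0.6138 0.1118 0.0886] rot [-90.02   0.    82.2 ] F [-0.2  -0.07  0.9 ] w 0.0601
turn rv [ 0.02  6.2  -0.  ] shift mm after turn [ 187.  -111.4   48.7] dist 223.02368285283222
```

View pics/c6_scene.png

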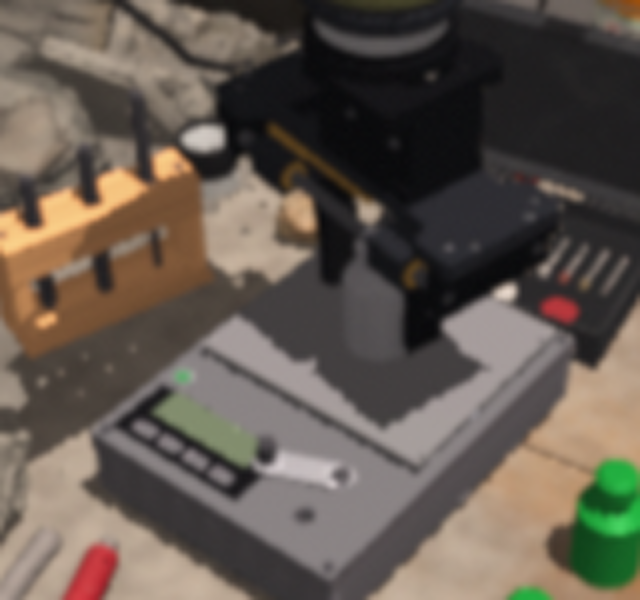

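The weight stands upright on the plate and is released. I'll raise the arm and go to the punch.

Call:
carry_out --targets '[[[0,-15,0],[0,0,0]],[[0,-30,0],[0,0,0]],[[0,-40,0],[0,0,0]],[[0,-30,0],[0,0,0]],[[0,0,0],[0,6.2,0]],[[27,0,7],[0,0,0]],[[30,0,8],[0,0,0]],[[30,0,8],[0,0,0]],[[30,0,8],[0,0,0]],[[30,0,8],[0,0,0]],[[30,0,8],[0,0,0]],[[0,0,0],[0,0,0]]]'

```text
time_s: 13.75
tool_pos: [0.6089, 0.3023, 0.2042]
tool_rot: [-89.9, -0.2, 76.5]
force: [-0.2, 0.3, 0.2]
grip_width: 0.0613
```

Call:
carry_out --targets '[[[0,0,0],[0,0,0]],[[0,0,0],[0,0,0]]]'

```text
time_s: 13.95
tool_pos: [0.6113, 0.2936, 0.2044]
tool_rot: [-90.1, 0.0, 75.9]
force: [-0.3, -1.6, 0.2]
grip_width: 0.0608
```

```bash
python3 plan.py .6117 .305 .105 76
python3 - <<'E'
from h import *
ims={}
for c,o,s in (("top",(150,130,150,110),5),("scene",(130,90,180,160),4)):
    im=env.read_camera(c);crop(c,im,*o,s,f"pics/c7_{c}.png")
E
```

```text
t 13.95 pos [0.6113 0.2936 0.2044] rot [-9.007e+01  2.000e-02  7.592e+01] F [-0.3  -1.6   0.15] w 0.0608
turn rv [ 0.07 -0.08 -0.02] shift mm after turn [11.2 99.4  2.4] dist 100.03225018521417
```

View pics/c7_scene.png

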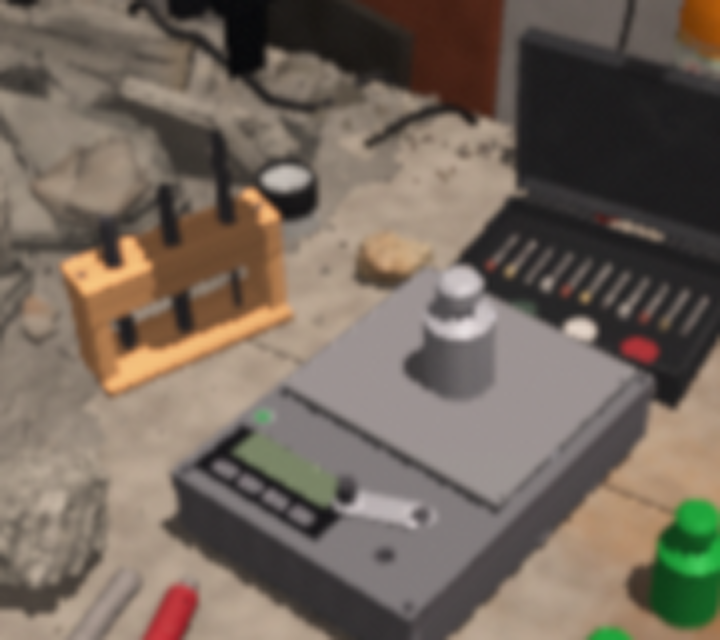

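View pics/c7_top.png

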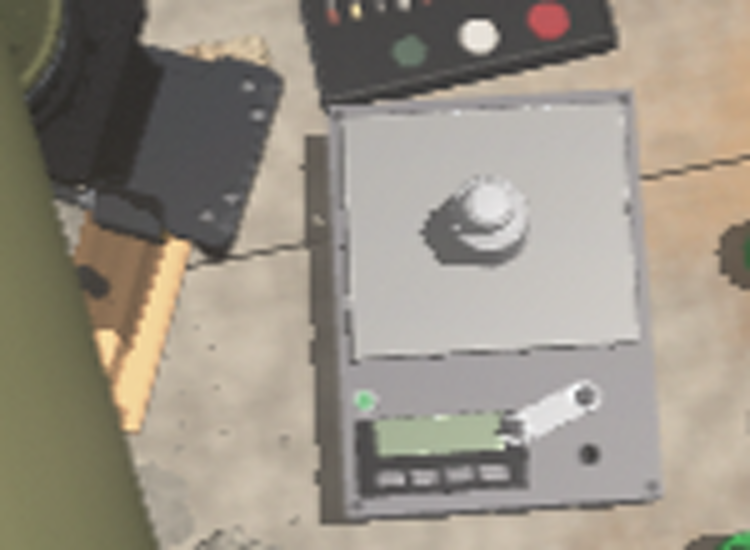

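Run:
```python
from h import *
print(tri((225.9,228.4),(267.4,220.4)), atz("top",(267.4,220.4),.058),atz("scene",(225.9,228.4),.058))
```

```text
(array([0.49806201, 0.05713792, 0.05841312]), [np.float64(0.0001652733195056117), np.float64(0.00016527331950610543)]) [0.49823008 0.05702025 0.058     ] [0.49816446 0.05748839 0.058     ]
```

Call:
carry_out --targets '[[[6,0,1],[0,0,0]],[[5,20,1],[0,0,0]],[[0,25,0],[0,0,0]],[[0,25,0],[0,0,0]],[[0,20,0],[0,0,0]],[[0,14,0],[0,0,0]],[[0,0,0],[0,0,0]],[[0,0,0],[0,0,0]]]'

```text
time_s: 14.85
tool_pos: [0.6119, 0.3064, 0.1002]
tool_rot: [-90.0, -0.0, 76.0]
force: [-0.0, -0.6, 1.0]
grip_width: 0.0606
```

```bash
python3 plan.py .6117 .305 .098 76
python3 - <<'E'
from h import *
for c,o,s in (("top",(140,120,80,80),7),("scene",(130,90,100,100),6)):
    im=env.read_camera(c);crop(c,im,*o,s,f"pics/c8_{c}.png")
E
```

```text
t 14.85 pos [0.6119 0.3064 0.1002] rot [-9.003e+01 -3.000e-02  7.601e+01] F [-0.   -0.61  0.96] w 0.0606
turn rv [0.03 0.01 0.03] shift mm after turn [-1.4  2.2 -0.2] dist 2.6302157407990343
```

View pics/c8_scene.png

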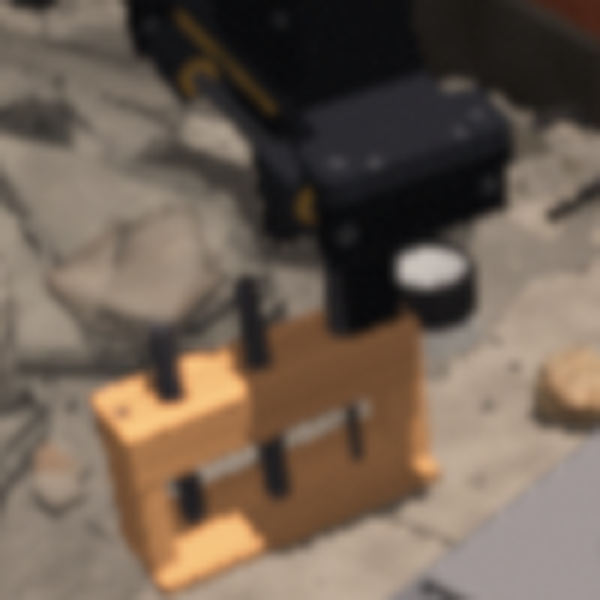

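Call:
carry_out --targets '[[[-1,2,0],[0,0,0]],[[0,0,0],[0,0,0]],[[0,0,0],[0,0,0]],[[0,0,0],[0,0,0]],[[0,0,0],[0,0,0]],[[0,0,0],[0,0,0]],[[0,0,0],[0,0,0]]]' --jaw 0.0 --squeeze 25

```text
time_s: 15.65
tool_pos: [0.6112, 0.3053, 0.0976]
tool_rot: [-90.0, -0.0, 76.0]
force: [-0.0, 0.5, 0.3]
grip_width: 0.0129
```

Call:
carry_out --targets '[[[0,0,0],[0,0,0]],[[0,0,0],[0,0,0]],[[0,0,0],[0,0,0]]]' --squeeze 45

```text
time_s: 15.95
tool_pos: [0.6112, 0.3053, 0.0976]
tool_rot: [-90.0, -0.0, 76.0]
force: [-0.8, -0.2, 0.5]
grip_width: 0.0102
```

Call:
carry_out --targets '[[[0,-6,0],[0,0,0]],[[0,-12,0],[0,0,0]],[[0,-18,0],[0,0,0]],[[0,-20,0],[0,0,0]],[[0,-20,0],[0,0,0]],[[0,-15,0],[0,0,0]],[[0,-9,0],[0,0,0]],[[0,0,0],[0,0,0]],[[0,0,0],[0,0,0]]]'

```text
time_s: 16.85
tool_pos: [0.6109, 0.3053, 0.1971]
tool_rot: [-90.0, 0.0, 76.0]
force: [-0.4, -0.9, -0.8]
grip_width: 0.01
```

```bash
python3 plan.py .4982 .0573 .20 76
python3 - <<'E'
from h import *
for c,o,s in (("scene",(130,60,100,120),5),):
    im=env.read_camera(c);crop(c,im,*o,s,f"pics/c9_{c}.png")
E
```

```text
t 16.85 pos [0.6109 0.3053 0.1971] rot [-8.997e+01  3.000e-02  7.603e+01] F [-0.43 -0.87 -0.81] w 0.01
turn rv [-0.03  0.03 -0.03] shift mm after turn [-267.9   -2.9   49.4] dist 272.382791853477
```

View pics/c9_scene.png

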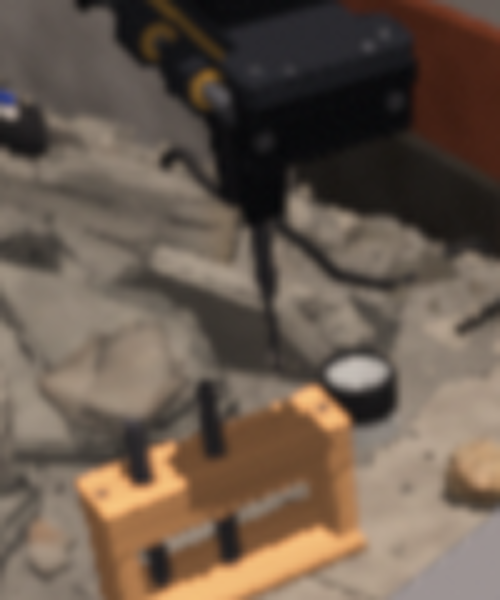

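Run:
```python
from h import *
p=np.array([.6109,.3053,.1971])
for dz in(0,-.0896): print((proj("scene",p+[0,0,dz])-(130,60)+.5)*5-.5)
```

```text
[257.65493915 211.31747948]
[278.06090904 375.49193212]
```

Call:
carry_out --targets '[[[-14,0,3],[0,0,0]],[[-28,0,5],[0,0,0]],[[-28,0,5],[0,0,0]],[[-28,0,5],[0,0,0]],[[-28,0,5],[0,0,0]],[[-28,0,5],[0,0,0]],[[-28,0,5],[0,0,0]],[[-28,0,5],[0,0,0]],[[-28,0,5],[0,0,0]],[[-20,0,4],[0,0,0]],[[-10,0,2],[0,0,0]],[[0,0,0],[0,0,0]]]'

```text
time_s: 18.1
tool_pos: [0.4986, 0.0562, 0.1974]
tool_rot: [-90.0, -0.0, 75.9]
force: [0.4, 0.1, -0.3]
grip_width: 0.0101
```

Call:
carry_out --targets '[[[0,0,0],[0,0,0]],[[0,0,0],[0,0,0]]]'

```text
time_s: 18.3
tool_pos: [0.4993, 0.0586, 0.1975]
tool_rot: [-90.0, -0.0, 76.1]
force: [0.2, 0.1, 0.4]
grip_width: 0.0098
```

```bash
python3 plan.py .4982 .0573 .16 76
```

```text
t 18.3 pos [0.4993 0.0586 0.1975] rot [-9.001e+01 -1.000e-02  7.614e+01] F [0.22 0.13 0.44] w 0.0098
turn rv [0.01 0.14 0.01] shift mm after turn [-1.5 37.5  0.7] dist 37.519536882782916
```

Call:
carry_out --targets '[[[-1,14,1],[0,0,0]],[[-1,15,0],[0,0,0]],[[0,10,0],[0,0,0]],[[0,0,0],[0,0,0]],[[0,0,0],[0,0,0]],[[0,0,0],[0,0,0]]]'

```text
time_s: 18.9
tool_pos: [0.4979, 0.0556, 0.1591]
tool_rot: [-90.1, -0.0, 76.0]
force: [-0.1, -0.9, -0.8]
grip_width: 0.0097
```

```bash
python3 plan.py .4982 .0573 .16 76
python3 - <<'E'
from h import *
for c,o,s in (("top",(220,170,80,80),7),("scene",(180,170,90,90),7)):
    im=env.read_camera(c);crop(c,im,*o,s,f"pics/d1_{c}.png")
    p=env.get_obs()["tool_pos"]
    for X in (p,p-[0,0,.0896],[.4982,.0573,.058]): print(c,np.round((proj(c,np.array(X))-o[:2]+.5)*s-.5))
E
```

```text
t 18.9 pos [0.4979 0.0556 0.1591] rot [-9.005e+01 -3.000e-02  7.603e+01] F [-0.09 -0.92 -0.8 ] w 0.0097
turn rv [0.05 0.03 0.03] shift mm after turn [ 1.7 -0.9  0.2] dist 1.959370302400523
top [354. 332.]
top [340. 354.]
top [334. 356.]
scene [317. 164.]
scene [327. 389.]
scene [325. 412.]
```

View pics/d1_scene.png

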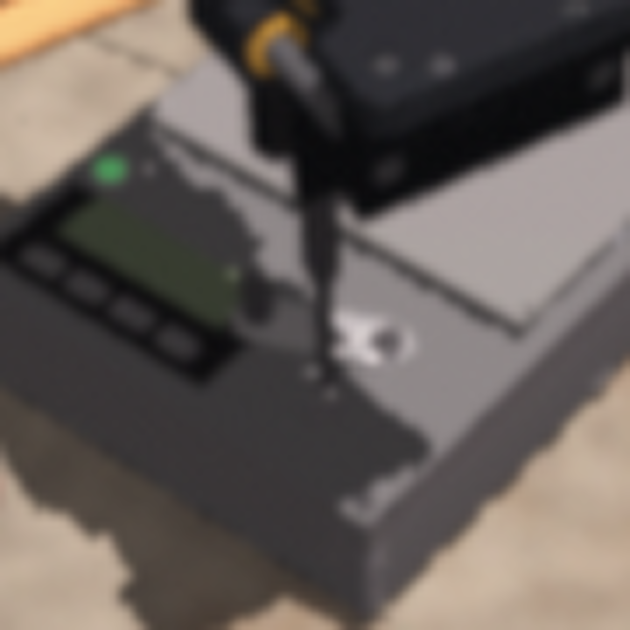

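View pics/d1_top.png

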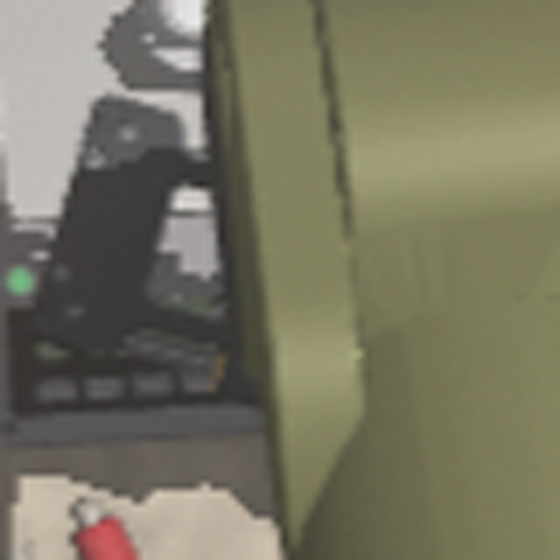

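Call:
carry_out --targets '[[[1.5,0,0],[0,0,0]],[[0,3,0],[0,0,0]],[[0,3,0],[0,0,0]],[[0,2,0],[0,0,0]],[[0,0,0],[0,0,0]],[[0,0,0],[0,0,0]]]'

```text
time_s: 19.6
tool_pos: [0.4977, 0.0568, 0.1505]
tool_rot: [-90.0, 0.0, 76.0]
force: [0.1, 0.2, -0.2]
grip_width: 0.01
```

```bash
python3 plan.py .4982 .0573 .15 76
python3 - <<'E'
from h import *
im=env.read_camera("scene");im2=np.clip(im.astype(float)*1.8,0,255).astype(np.uint8)
crop("scene",im2,210,200,40,40,14,"pics/d2.png")
p=env.get_obs()["tool_pos"]
for X in (p-[0,0,.0896],[.4982,.0573,.058]): print(np.round((proj("scene",np.array(X))-(210,200)+.5)*14-.5))
E
```

```text
t 19.6 pos [0.4977 0.0568 0.1505] rot [-89.99   0.    76.02] F [ 0.11  0.23 -0.19] w 0.01
turn rv [-0.01  0.02 -0.  ] shift mm after turn [ 0.6  0.5 -0.3] dist 0.8059078621309214
[230. 394.]
[230. 405.]
```

View pics/d2.png

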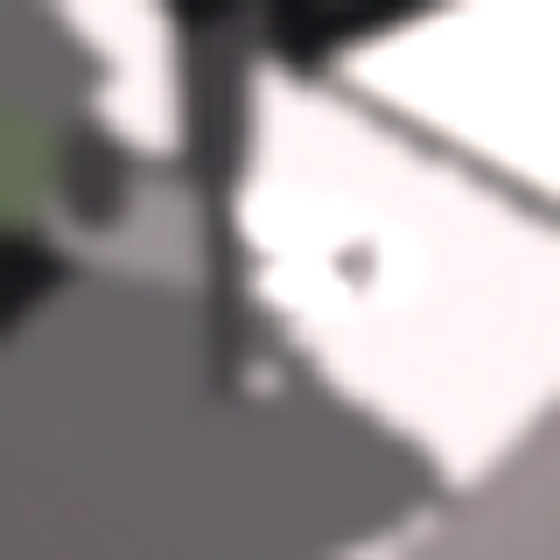

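Call:
carry_out --targets '[[[0.5,2,0],[0,0,0]],[[0,2,0],[0,0,0]],[[0,2,0],[0,0,0]],[[0,0,0],[0,0,0]],[[0,0,0],[0,0,0]]]'

```text
time_s: 20.15
tool_pos: [0.4979, 0.0573, 0.1445]
tool_rot: [-90.0, 0.0, 76.0]
force: [0.5, -0.7, -0.5]
grip_width: 0.0094
```

Call:
carry_out --targets '[[[0,2,0],[0,0,0]],[[0,2,0],[0,0,0]],[[0,2,0],[0,0,0]],[[0,2,0],[0,0,0]],[[0,0,0],[0,0,0]],[[0,0,0],[0,0,0]]]'

```text
time_s: 20.75
tool_pos: [0.4979, 0.0573, 0.1365]
tool_rot: [-90.0, -0.0, 76.0]
force: [0.4, -0.5, -0.6]
grip_width: 0.0102
```

Call:
carry_out --targets '[[[0,2,0],[0,0,0]],[[0,1,0],[0,0,0]],[[0,1,0],[0,0,0]],[[0,1,0],[0,0,0]],[[0,0,0],[0,0,0]],[[0,0,0],[0,0,0]]]' --squeeze 60

```text
time_s: 21.35
tool_pos: [0.4981, 0.0574, 0.1318]
tool_rot: [-90.0, -0.0, 76.0]
force: [0.2, -0.3, 2.4]
grip_width: 0.01
```

Call:
carry_out --targets '[[[0,1,0],[0,0,0]],[[0,1,0],[0,0,0]],[[0,0,0],[0,0,0]],[[0,0,0],[0,0,0]]]'

```text
time_s: 21.75
tool_pos: [0.4981, 0.0574, 0.1297]
tool_rot: [-90.0, -0.0, 76.0]
force: [-0.6, 0.7, 4.2]
grip_width: 0.0093
```

Call:
carry_out --targets '[[[0,1,0],[0,0,0]],[[0,1,0],[0,0,0]],[[0,0,0],[0,0,0]],[[0,0,0],[0,0,0]]]'

```text
time_s: 22.15
tool_pos: [0.4983, 0.0574, 0.1282]
tool_rot: [-90.0, -0.0, 76.0]
force: [-1.0, -0.3, 7.9]
grip_width: 0.0098
```

Call:
carry_out --targets '[[[0,1,0],[0,0,0]],[[0,0,0],[0,0,0]],[[0,0,0],[0,0,0]]]'

```text
time_s: 22.45
tool_pos: [0.4986, 0.0574, 0.1279]
tool_rot: [-90.1, -0.1, 76.0]
force: [-2.3, -0.1, 12.2]
grip_width: 0.0095
```

Call:
carry_out --targets '[[[0,0,0],[0,0,0]],[[0,0,0],[0,0,0]],[[0,0,0],[0,0,0]],[[0,0,0],[0,0,0]],[[0,0,0],[0,0,0]],[[0,0,0],[0,0,0]],[[0,0,0],[0,0,0]],[[0,0,0],[0,0,0]]]'

```text
time_s: 23.25
tool_pos: [0.4986, 0.0574, 0.128]
tool_rot: [-90.1, -0.1, 76.0]
force: [-1.7, -1.3, 11.7]
grip_width: 0.01
```

Run:
```python
from h import *
im=env.read_camera("scene");crop("scene",im,140,90,190,150,4,"pics/e_scene.png")
im=env.read_camera("top");crop("top",im,150,130,230,130,3.4,"pics/e_top.png")
```

```text
(no output)
```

View pics/e_scene.png

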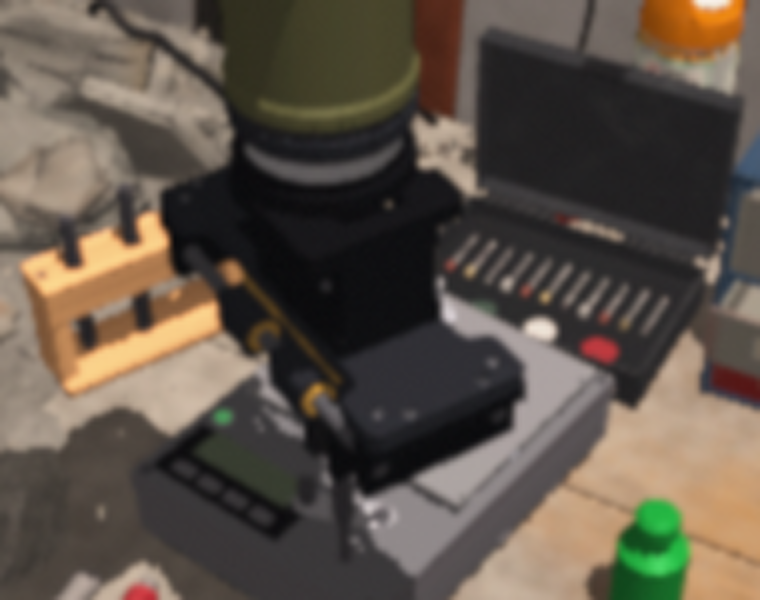

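View pics/e_top.png

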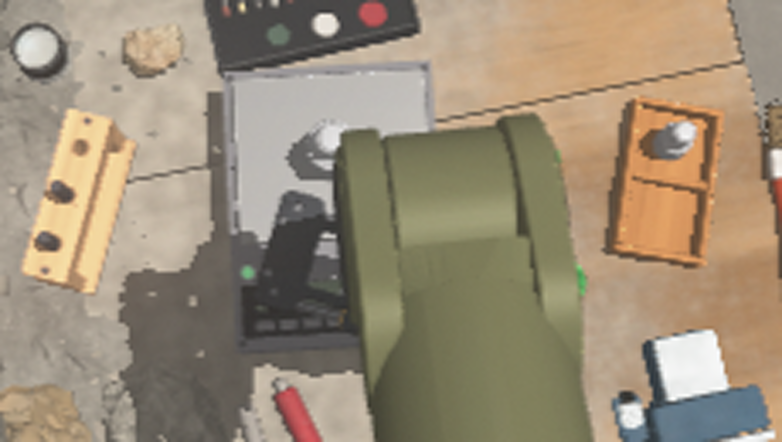

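The weight still stands on the plate, with its knob at top crop (328,137). The nose is in the hole, the button is at its stop with a steady 11.7 N, and everything else is in place. Handing in.

Run:
```python
from cell import env
print(env.sign_off()); o=env.get_obs(); print(o["time_s"],o["tool_pos"],o["force"],o["grip_width"])
```

```text
the job is handed in; nothing more can be done
None
the job is handed in; nothing more can be done
```

I handed the job in at about 23.4 s. The large weight is standing free on the plate, and the gripped pin punch is holding the calibration button down. Signing off reports no verdict, so the result is not confirmed.

**What I did:**
1. I swung the cover aside with shut fingers, to about 1.1 rad judging by the pictures.
2. I stood the grey 0.5 kg weight on the plate, within about 2 mm of the measured centre, and let go of it.
3. I pulled the pin punch from the block and lowered it into the hole without touching the rim. I then pressed the button to its stop, gripping at 60 N.

**Last checks:**
- **Button:** the force rose from 2.4 N through 4.2 N to 7.9 N. After that the tool hardly moved and the force settled at a steady 11.7 N, which fits the stop, where the spring takes 6 N.
- **Weight:** it still stood on the plate in the last top picture, though the arm partly hid it.
- **Other things:** the small weight, the other punches, the loupe and the stone looked undisturbed.

**One slip, and one check that didn't work:**
- I opened the jaws in the same call that finished swinging the cover, so they opened beside its knob. The later pictures showed the cover clear of the hole and nothing disturbed.
- Just before insertion the hole lay in the arm's shadow and could not be seen. I relied on its position measured earlier from both cameras, which agreed to within 0.5 mm.

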